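# Zero the coffee grinder and set it three clicks out

### The arm

A 7-joint arm with a two-finger parallel gripper is mounted at the origin on a cart in front of the work surface, level with it; the furniture and walls round the work are solid. World frame = base frame: x ahead of the robot, y to its left, z up, the work surface at z = 0. Lengths are in m, angles in rad, forces in N, time in s.
With the tool pointing down it reaches from about 0.4 to 0.9 m from the base axis. Payload 5.5 kg.
Tool frame: the origin (TCP) lies midway between the tips of the shut fingers; the grasp point (between the pads) lies 19 mm behind it (manip.grip_depth is the distance from the TCP to the grasp point, in m); z points along the fingers, y is the line along which they close (so a half turn about z gives the same grasp; the last joint's range is limited). The gripper opens to 92 mm and grips with 3 to 60 N. Pads are 19 mm wide; open, the fingers measure 130 mm over their backs; the gripper's body (75 mm by 190 mm) begins 47 mm behind the grasp point.
Start: joints at [0.263, 0.501, -0.427, 1.55, 0.221, 1.138, -0.21], TCP at [0.65, 0, 0.227] pointing down, gripper open.
Joint ranges: [-2.88, 2.88], [-0.31, 2.03], [-1.54, 1.56], [0.2, 2.42], [-1.41, 4.55], [0.19, 2.02], [-2.57, 2.57]. Speed limits (rad/s): [2.57, 2.57, 3.14, 3.14, 3.14, 3.14, 3.14].

### API

Orientations are given as a unit quaternion [x, y, z, w].
In Python, from bench import manip, effector, viewer gives the robot as it stands. Calls block until the motion is done:
- manip.move_pose(position, orientation): joint-space move of the TCP to a pose.
- manip.servo_line(position, ori=None, vel=0.15): straight line of the TCP; ori=None keeps the orientation; vel is the mean speed in m/s.
- manip.movej(angles): joint-space move.
- effector.open_jaws() and effector.close(f_grip=None): open the fingers fully, or close them until they stop; f_grip is the grip in N (None keeps the last).
- manip.sleep(seconds).
- manip.solve_ik(position, orientation): joint angles nearest the present ones, or None.
- viewer.get_image(name): name is "scene" or "top" or "wrist"; returns the picture (420x560x3 uint8, red, green, blue); there is no depth.
- viewer.get_calibration(name): a dict with "vfov" (degrees; the focal length in pixels is half the picture's height over the tangent of half this angle, whatever the lens; pixels are square), "cx", "cy" (the principal point, pixels), "eye" and "attitude" of the camera in the world. Camera axes: x right, y down, z forward; pixel columns grow to the right and rows downward; lengths in m; the calibration is good to about 2 mm. A picture is of the moment at which its call begins: read the wrist's pose just before it. get_calibration takes no time and is no camera call; for the wrist camera it gives the pose at the moment of the call.
A pose or a line that the arm cannot do raises manip.PlanningError and nothing moves.
- manip.hand_in(): hands the job in; it is judged then, once.
Readings, each from a call of its own:
- manip.current_clock(): time.
- manip.current_q(): joint angles.
- manip.current_joint_velocities(): joint speeds.
- manip.current_tau(): joint torques, N m.
- manip.current_tool_pos(): TCP position.
- manip.current_tcp_rot(): TCP orientation.
- manip.current_force(): force on the tool from outside, world axes, zero at the start.
- manip.current_wrist_torque(): the same for the moment, N m.
- manip.current_finger_gap(): finger opening in m.
- manip.current_gripper_force(): force on a finger pad.
Only numpy, scipy, OpenCV 4.12 (cv2) and the standard library are available. Lean on these libraries where they do the work, as an engineer would, in place of code of your own. Each camera call takes 0.05 s, during which the arm holds its last target. There are 200 camera calls.

### The job

Set the coffee grinder for drip coffee and start it. With the fingertips, gently slide the grind lever on its deck left to the closed stop (the end of the slot with the small dot); from there push it back out to the third click, counting the stop as zero and not running past the third; then press the round start button right in and let it come back up. Only push and press: do not pinch the lever, do not start the grinder at any other setting, and leave the cup under the spout and everything else where it stands.

Things in the scene. Friction and masses are not known exactly. Their poses are not given: they have to be found in the camera images.
- grinder: white coffee grinder fixed on the worktop, 200 mm deep (its x), 130 wide (its y), flat metal deck on top 195 mm high. Origin: centre of the underside; -x side (spout, cup, button) to the robot, y left, z up. In its frame: lever slot along y at x = -25; lever at y = +36 mm at the closed stop (small dot beside it), -36 at the open end (large dot); hopper 84 across, 39 above the deck, at x = +50, y = 0
- grind_lever (a joint): travel of the grind lever, m: 0 at the closed stop (grinder +y end), growing towards grinder -y, to 0.072. Clicks every 0.012: first 0.012, second 0.024, third 0.036. A sprung ball holds it in each click; about 6 N pushes it out, and 6 to 8 mm along it jumps on into the next by itself, 4 to 6 mm ahead of the pusher. It starts at the first or second click or between
- lever_grip (a point): middle of the lever's upright black grip, 20 mm above the deck (215 mm above the worktop): a blade 24 mm long across the slot (grinder x), 12 mm thick along the slot (grinder y), from 9 to 35 mm above the deck. It moves with the lever; axes as the grinder's
- start_top (a point): centre of the top of the round start button, 28 mm across, 13 mm above the deck when up; axes as the grinder's. It goes down with the button
- start (a joint): travel of the start button in m: 0 is up, 0.005 is fully in; a spring brings it back, fully in takes about 5 N
- cup: steel cup with a strap handle, loose, 93 mm across and 62 mm high, under the grinder's spout on its foot; origin at the underside, 15 mm off the cup's centre towards the handle. Leave alone
- coffee_jar: glass coffee jar with a flat lid, loose, 80 mm across, 113 mm high; origin centre of the underside. Leave alone
- dripper: clear cone dripper, loose, 122 x 150 mm, 81 mm high; origin at the underside. Leave alone
- glass_mug: glass mug, loose, 93 mm across, 106 mm high; origin at the underside. Leave alone
- kettle: pour-over kettle, loose, 146 x 237 mm, 180 mm high; origin at the underside. Leave alone
- teaspoon: steel teaspoon, loose, 130 mm long, lying; origin at the underside. Leave alone
- tea_box: small carton, loose, 50 x 68 x 92 mm high, behind the grinder; origin centre of the underside. Leave alone

How it is judged:
On the way, in this order (a step that is already met when the one before it is completed fails the run):
1. the lever is at the closed stop (value of joint grind_lever below 0.003 m), for 0.1 s.
2. the lever stands at the third click (value of joint grind_lever between 0.033 and 0.039 m), for 0.2 s.
3. the start button is pressed right in (value of joint start above 0.004 m), for 0.04 s.
At the end, for the whole second after the job is handed in: the lever rests at the third click from the closed stop (36 mm, within 3 mm), the start button is up again, the cup stands within 12 mm of where it was (all of step 2 and value of joint start below 0.0015 m and distance of cup from where it was at the start of the episode below 0.012 m and angle between cup's own z axis and vertical below 0.1 rad); the robot touches nothing.
It fails at once if the lever ran past the third click (value of joint grind_lever above 0.043 m).
It fails at once if the grinder was started with the lever off the third click (value of joint start above 0.003 m and (value of joint grind_lever below 0.031 m or value of joint grind_lever above 0.041 m)).
It fails at once if the lever was pinched from both sides (contact force between the fingers and grind_lever_c2 above 1 N and contact force between the fingers and grind_lever_c3 above 1 N).
It fails at once if the grinder, its lever or its button was shoved hard, with over 40 N (contact force between any of the fingers, the arm and grinder above 40 N).
It fails at once if the cup was moved over 12 mm, lifted or tipped, or another loose thing was moved or lifted over 15 mm (distance of cup from where it was at the start of the episode above 0.012 m or angle between cup's own z axis and vertical above 0.2 rad or distance of any of coffee_jar, dripper, glass_mug, kettle, teaspoon, tea_box from where it was at the start of the episode above 0.015 m).
It also fails if it takes over 51 s, if anything falls off the work surface, if the arm or the gripper's body presses on something with over 40 N, if the wrist force passes 120 N, or if a joint passes its speed limit or range.

## Working session

There is one attempt and no reset: what is moved stays moved. The work goes in short steps, each a Python script; the robot and the scene stay as the last script left them, time stands still between calls to the robot, and variables do not carry over. Pictures are saved under pics/ and viewed, at most 10 in all, crops included, and the job is handed in when it is done.

```bash
mkdir -p pics; python3 - <<'E'
from bench import manip, effector, viewer
import cv2
for n in ["scene","top","wrist"]:
    c=viewer.get_calibration(n); print(n,c)
    cv2.imwrite(f"pics/{n}0.png",viewer.get_image(n)[:,:,::-1])
print(manip.current_clock(),manip.current_tcp_rot(),manip.current_force())
E
```

```text
scene {'vfov': 49.78936672560787, 'cx': 280.0449984293653, 'cy': 210.62044906495788, 'eye': array([0.29907012, 0.82900083, 1.38029317]), 'attitude': array([-0.15065545,  0.95973424, -0.2350686 ,  0.03091709])}
top {'vfov': 57.719799515086635, 'cx': 279.41966911684113, 'cy': 213.419898882981, 'eye': array([-0.01347533,  0.4707971 ,  0.85845126]), 'attitude': array([-0.49378039,  0.80482842, -0.27820215,  0.17616956])}
wrist {'vfov': 67.86004947653845, 'cx': 279.25041454195866, 'cy': 209.3815522959126, 'eye': array([0.64939235, 0.08187061, 0.38461289]), 'attitude': array([ 9.88179341e-01,  3.16366767e-04, -7.98015444e-04,  1.53299880e-01])}
0.15 [ 7.07088180e-01  7.07124979e-01 -5.08440709e-04 -5.57627153e-04] [ 0.92880817 -1.298198    0.04470128]
```

View pics/top0.png

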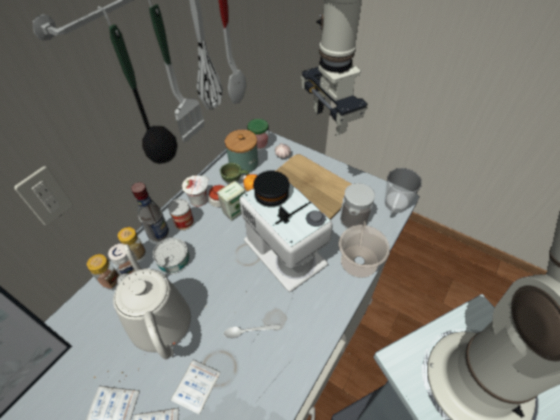

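View pics/wrist0.png

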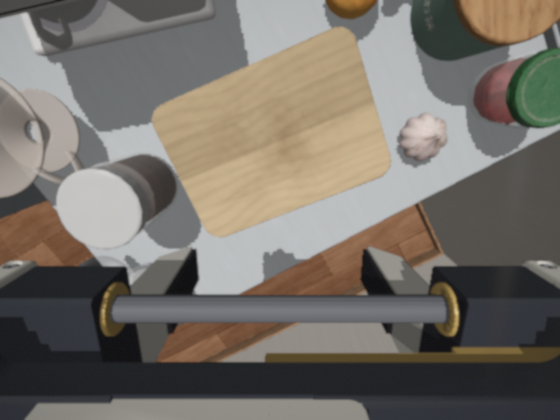

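View pics/scene0.png

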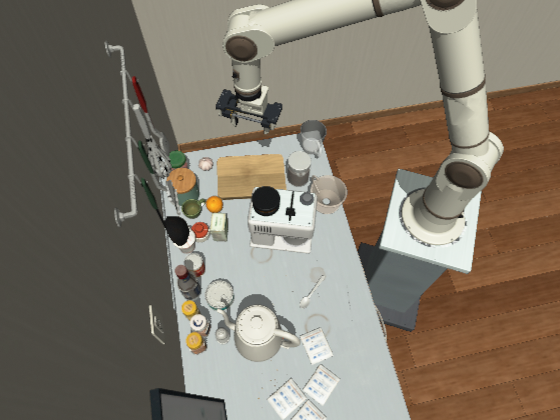

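The top view shows the grinder with its hopper near (271,186), lever near (290,212) and button near (316,218). In the scene view these are at (266,201), (291,207) and (308,198). I'll triangulate them roughly first.

```bash
cat > h.py <<'E'
from bench import manip, effector, viewer
import numpy as np, cv2
from scipy.spatial.transform import Rotation as R
def ray(c,u,v):
    f=210/np.tan(np.radians(c["vfov"])/2)
    d=R.from_quat(c["attitude"]).apply([(u-c["cx"])/f,(v-c["cy"])/f,1.]); return np.array(c["eye"]),d
def onz(c,u,v,z):
    e,d=ray(c,u,v); return e+d*(z-e[2])/d[2]
def proj(c,p):
    f=210/np.tan(np.radians(c["vfov"])/2)
    q=R.from_quat(c["attitude"]).inv().apply(np.array(p)-c["eye"]); return np.array([c["cx"]+f*q[0]/q[2],c["cy"]+f*q[1]/q[2]])
E
python3 - <<'E'
from h import *
for n,pts in dict(scene=[(266,197,.234),(308,198,.208),(291,201,.23)],top=[(271,183,.234),(316,217,.208),(290,208,.23)]).items():
    c=viewer.get_calibration(n)
    for u,v,z in pts: print(n,onz(c,u,v,z).round(3))
    im=cv2.imread(f"pics/{n}0.png")
    u,v=(285,210) if n=="scene" else (295,215)
    cv2.imwrite(f"pics/{n}c.png",cv2.resize(im[v-50:v+50,u-65:u+65],None,fx=6,fy=6,interpolation=2))
E
```

```text
scene [0.519 0.229 0.234]
scene [0.405 0.18  0.208]
scene [0.447 0.217 0.23 ]
top [0.518 0.23  0.234]
top [0.405 0.177 0.208]
top [0.437 0.224 0.23 ]
```

View pics/topc.png

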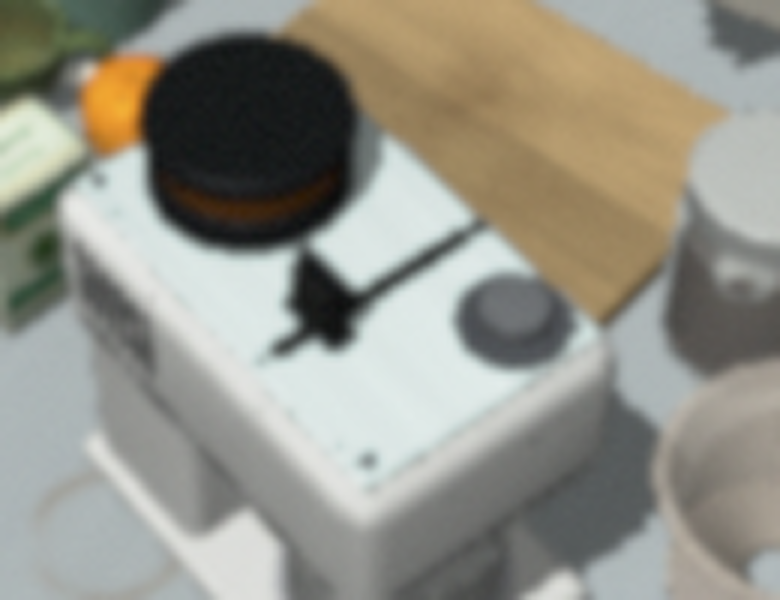

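The crop shows the deck with its slot running from about (265,360) to (485,222), the lever at (320,305), the button at (512,310) and screws at (97,178) and (367,460). Next I'll take a close wrist look from above.

```bash
python3 - <<'E'
from h import *
c=viewer.get_calibration("top")
a,b=[onz(c,230+u/6,165+v/6,.195) for u,v in((265,360),(485,222))]
s=(a-b)[:2]; yaw=np.arctan2(-s[0],s[1]); print("slot",a,b,np.hypot(*s),np.degrees(yaw))
effector.close(10)
q=(R.from_euler('z',yaw)*R.from_quat([.7071068,.7071068,0,0])).as_quat()
p=np.append((a+b)[:2]/2,.33)
print(manip.solve_ik(p,q)); manip.move_pose(p,q)
c=viewer.get_calibration("wrist"); im=viewer.get_image("wrist")
cv2.imwrite("pics/w1.png",im[:,:,::-1]); np.save("w1.npy",c,allow_pickle=True)
print(manip.current_clock(),manip.current_tool_pos(),manip.current_force(),manip.current_finger_gap())
E
```

```text
slot [0.4360555 0.2634192 0.195    ] [0.45650192 0.160278   0.195     ] 0.10514829157894008 11.212782603521156
[ 0.08315664  0.13517668 -0.63602962  1.79379028  0.08474374  1.23993044
 -0.38038886]
2.825 [0.44750347 0.21021799 0.32934546] [-0.42866435 -0.22285772 -0.33029881] 7.477120250149935e-05
```

View pics/w1.png

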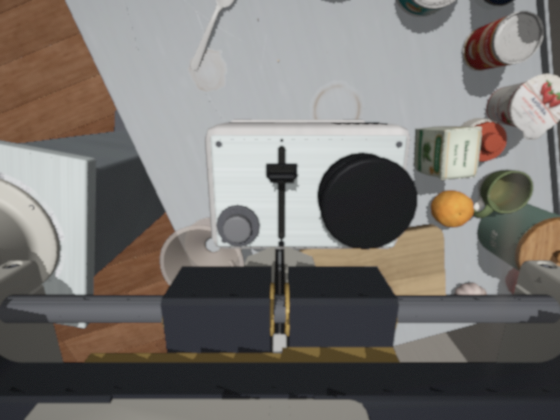

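The wrist view is well aligned with the grinder. The slot is at column 281, with the small dot at (281,140) and the large dot at (280,243). The lever is at about (282,172), the button at (238,226), and the corner screws at (219,143) and (399,143).

```bash
python3 - <<'E'
from h import *
c=np.load("w1.npy",allow_pickle=True).item(); im=cv2.imread("pics/w1.png"); g=cv2.cvtColor(im,6)
m=(g<90).astype(np.uint8)
roi=m[128:250,213:315]
n,l,st,ce=cv2.connectedComponentsWithStats(roi)
for i in range(1,n):
    if st[i,4]>3: print(st[i]+[213,128,0,0,0],ce[i]+[213,128])
lv=m[150:190,265:300]; print([(150+i,int(r.sum())) for i,r in enumerate(lv)])
for nm,u,v,z in [("small",281,140,.195),("large",280,243,.195),("levertop",282,172,.23),("btn",237.5,226,.208),("scrL",219,143,.195),("scrR",399,143.5,.195),("hop",367.5,200.5,.234)]: print(nm,onz(c,u,v,z).round(4))
E
python3 - <<'E'
import cv2
im=cv2.imread("pics/w1.png");cv2.imwrite("pics/w1c.png",cv2.resize(im[120:255,205:330],None,fx=4.4,fy=4.4,interpolation=2))
E
```

```text
[267 147  30  92 920] [281.2923913  182.16521739]
[229 213  25  32 141] [245.65957447 227.07092199]
[279 241   5   6  21] [280.9047619  243.80952381]
[276 249   8   1   8] [279.5 249. ]
[(150, 6), (151, 6), (152, 6), (153, 6), (154, 6), (155, 6), (156, 6), (157, 6), (158, 6), (159, 6), (160, 6), (161, 6), (162, 6), (163, 7), (164, 28), (165, 29), (166, 30), (167, 29), (168, 29), (169, 29), (170, 29), (171, 29), (172, 29), (173, 29), (174, 30), (175, 30), (176, 30), (177, 28), (178, 27), (179, 25), (180, 24), (181, 23), (182, 21), (183, 9), (184, 8), (185, 7), (186, 7), (187, 7), (188, 7), (189, 7)]
small [0.438  0.2653 0.195 ]
large [0.4569 0.1639 0.195 ]
levertop [0.4431 0.2427 0.23  ]
btn [0.4124 0.1791 0.208 ]
scrL [0.3823 0.2516 0.195 ]
scrR [0.5456 0.2831 0.195 ]
hop [0.5188 0.2334 0.234 ]
```

View pics/w1c.png

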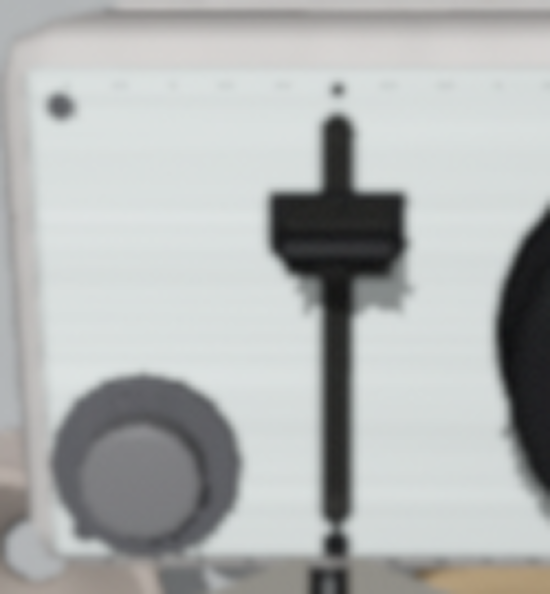

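```bash
cat >> h.py <<'E'
YAW=np.radians(10.8); EX=np.array([np.cos(YAW),np.sin(YAW)]); EY=np.array([-EX[1],EX[0]]); S0=np.array([.4475,.2141])
Q=(R.from_euler('z',YAW)*R.from_quat([.7071068,.7071068,0,0])).as_quat()
def P(sx,sy,z): return np.append(S0+sx*EX+sy*EY,z)   # sx, sy from slot middle
def loc():
    p=manip.current_tool_pos(); return (p[:2]-S0)@EX,(p[:2]-S0)@EY,p[2]
def fy(): return np.mean([np.array(manip.current_force())[:2]@EY for _ in range(3)])
def push(y0,y1,z,step,stop,vel=.03):
    b=fy(); log=[]; y=y0
    while abs(y1-y)>1e-6:
        y+=np.sign(y1-y)*min(step,abs(y1-y)); manip.servo_line(P(0,y,z),ori=Q,vel=vel)
        f=fy()-b; log.append((round(y*1e3,1),round(loc()[1]*1e3,1),round(f,1)))
        if abs(f)>stop: break
    print(log); print("t",manip.current_clock()); return y
E
python3 - <<'E'
from h import *
c=np.load("w1.npy",allow_pickle=True).item()
for u,v,z in((281,164,.204),(281,182,.23)): p=onz(c,u,v,z); print("lever edge y",(p[:2]-S0)@EY)
p=onz(c,237.3,228.6,.208); print("btn",(p[:2]-S0)@EX,(p[:2]-S0)@EY)
f0=np.array(manip.current_force())
manip.move_pose(P(0,-.02,.27),Q); manip.servo_line(P(0,-.02,.212),ori=Q,vel=.08)
print(loc(),np.array(manip.current_force())-f0)
y=push(-.02,.004,.212,.003,12)
cv2.imwrite("pics/w2.png",viewer.get_image("wrist")[:,:,::-1])
E
```

```text
lever edge y 0.03134879515650719
lever edge y 0.020392922643373713
btn -0.041316259558102184 -0.030483815217060173
(np.float64(0.0003719526250356613), np.float64(-0.01978877066151451), np.float64(0.2124178424996456)) [0.59533692 0.64234546 1.12247526]
[(np.float64(-17.0), np.float64(-16.6), np.float64(0.2)), (np.float64(-14.0), np.float64(-13.7), np.float64(-0.2)), (np.float64(-11.0), np.float64(-10.7), np.float64(-1.1)), (np.float64(-8.0), np.float64(-7.7), np.float64(-1.4)), (np.float64(-5.0), np.float64(-4.7), np.float64(-0.0)), (np.float64(-2.0), np.float64(-1.7), np.float64(-0.9)), (np.float64(1.0), np.float64(1.3), np.float64(-1.6)), (np.float64(4.0), np.float64(4.2), np.float64(0.3))]
t 6.0583
```

```bash
python3 - <<'E'
from h import *
y=push(.004,.027,.212,.001,11)
cv2.imwrite("pics/w2.png",viewer.get_image("wrist")[:,:,::-1])
E
```

```text
[(np.float64(5.0), np.float64(5.0), np.float64(-0.2)), (np.float64(6.0), np.float64(6.1), np.float64(0.0)), (np.float64(7.0), np.float64(7.1), np.float64(-0.3)), (np.float64(8.0), np.float64(8.1), np.float64(0.3)), (np.float64(9.0), np.float64(8.7), np.float64(-0.1)), (np.float64(10.0), np.float64(9.2), np.float64(-3.8)), (np.float64(11.0), np.float64(10.1), np.float64(-4.5)), (np.float64(12.0), np.float64(11.8), np.float64(-3.9)), (np.float64(13.0), np.float64(13.8), np.float64(-1.1)), (np.float64(14.0), np.float64(15.1), np.float64(-0.3)), (np.float64(15.0), np.float64(15.5), np.float64(0.5)), (np.float64(16.0), np.float64(16.2), np.float64(1.3)), (np.float64(17.0), np.float64(17.1), np.float64(0.1)), (np.float64(18.0), np.float64(18.1), np.float64(0.2)), (np.float64(19.0), np.float64(19.1), np.float64(0.4)), (np.float64(20.0), np.float64(20.1), np.float64(0.6)), (np.float64(21.0), np.float64(20.6), np.float64(-1.3)), (np.float64(22.0), np.float64(20.6), np.float64(-5.1)), (np.float64(23.0), np.float64(20.7), np.float64(-7.4)), (np.float64(24.0), np.float64(20.7), np.float64(-10.3)), (np.float64(25.0), np.float64(20.8), np.float64(-11.2))]
t 11.3583
```

The lever was at the first click and is now at the stop, since contact moved from 8.6 to 20.6 mm, exactly one 12 mm click. Now I'll push from the other side and stop at the third drop in force.

```bash
python3 - <<'E'
from h import *
manip.servo_line(P(0,.010,.212),ori=Q,vel=.06)
manip.servo_line(P(0,.010,.25),ori=Q,vel=.1)
manip.servo_line(P(0,.066,.25),ori=Q,vel=.1)
manip.servo_line(P(0,.066,.212),ori=Q,vel=.08)
b=fy(); manip.servo_line(P(0,.054,.212),ori=Q,vel=.03)
y=.054; jumps=0; pk=0; log=[]
while y>.0185:
    y-=.001; manip.servo_line(P(0,y,.212),ori=Q,vel=.03)
    f=fy()-b; a=loc()[1]; log.append((round(float(y*1e3),1),round(float(a*1e3),1),round(float(f),1)))
    pk=max(pk,f)
    if pk>2.5 and f<pk-2.0 and f<1.8: jumps+=1; pk=0; print("jump",jumps,log[-1])
    if jumps==3 or f>15: break
print(log,manip.current_clock())
E
```

```text
jump 1 (49.0, 48.2, 0.5)
jump 2 (37.0, 36.0, 0.8)
jump 3 (24.0, 23.0, -0.5)
[(53.0, 53.5, 1.7), (52.0, 53.1, 5.7), (51.0, 51.9, 4.2), (50.0, 50.1, 3.6), (49.0, 48.2, 0.5), (48.0, 46.9, -0.5), (47.0, 46.5, 0.2), (46.0, 45.8, -0.4), (45.0, 44.9, 0.2), (44.0, 43.9, 0.3), (43.0, 42.9, 0.3), (42.0, 41.9, 0.6), (41.0, 41.5, 1.2), (40.0, 41.0, 5.3), (39.0, 39.9, 5.3), (38.0, 38.1, 3.0), (37.0, 36.0, 0.8), (36.0, 35.0, 0.1), (35.0, 34.6, -0.1), (34.0, 33.9, -0.1), (33.0, 32.9, -1.0), (32.0, 31.9, -0.4), (31.0, 30.9, -0.5), (30.0, 29.9, 0.3), (29.0, 29.5, 2.4), (28.0, 29.0, 4.9), (27.0, 27.8, 4.3), (26.0, 25.9, 4.2), (25.0, 24.1, 1.9), (24.0, 23.0, -0.5)] 21.725
```

```bash
python3 - <<'E'
from h import *
manip.servo_line(P(0,.030,.212),ori=Q,vel=.06)
manip.servo_line(P(0,.030,.25),ori=Q,vel=.1)
manip.move_pose(P(-.0413,-.0295,.33),Q)
c=viewer.get_calibration("wrist"); im=viewer.get_image("wrist")[:,:,::-1].copy()
cv2.imwrite("pics/w3.png",im)
for nm,y in(("12",.024),("24",.012),("36",0),("48",-.012)):
    print(nm,"+y base row",proj(c,P(0,y+.006,.204)),"-y top row",proj(c,P(0,y-.006,.23)))
g=cv2.cvtColor(im,6)
u,v=proj(c,P(0,0,.215)).astype(int)
print([(r,int((g[r,u-20:u+20]<90).sum())) for r in range(v-45,v+45) if r<420])
print("btn",proj(c,P(-.0413,-.0295,.208)),manip.current_clock())
E
```

```text
12 +y base row [325.84445726 135.83188494] -y top row [329.71933682 153.27626865]
24 +y base row [325.25698158 149.46078596] -y top row [329.02998205 167.76696029]
36 +y base row [324.68451612 162.74146366] -y top row [328.35964997 181.85778268]
48 +y base row [324.12649286 175.68709556] -y top row [327.70756388 195.56506208]
[(126, 6), (127, 6), (128, 6), (129, 6), (130, 6), (131, 6), (132, 6), (133, 6), (134, 6), (135, 6), (136, 6), (137, 6), (138, 6), (139, 6), (140, 6), (141, 6), (142, 6), (143, 6), (144, 6), (145, 6), (146, 6), (147, 6), (148, 6), (149, 6), (150, 6), (151, 6), (152, 6), (153, 6), (154, 6), (155, 8), (156, 20), (157, 30), (158, 30), (159, 30), (160, 30), (161, 31), (162, 31), (163, 31), (164, 31), (165, 32), (166, 32), (167, 33), (168, 33), (169, 31), (170, 28), (171, 26), (172, 24), (173, 24), (174, 19), (175, 8), (176, 8), (177, 8), (178, 8), (179, 8), (180, 8), (181, 8), (182, 7), (183, 6), (184, 6), (185, 6), (186, 5), (187, 5), (188, 5), (189, 5), (190, 5), (191, 5), (192, 5), (193, 5), (194, 5), (195, 6), (196, 6), (197, 6), (198, 6), (199, 6), (200, 6), (201, 6), (202, 6), (203, 6), (204, 6), (205, 6), (206, 6), (207, 6), (208, 6), (209, 5), (210, 5), (211, 5), (212, 5), (213, 1), (214, 0), (215, 0)]
btn [279.51951891 201.35095232] 23.0667
```

View pics/w3.png

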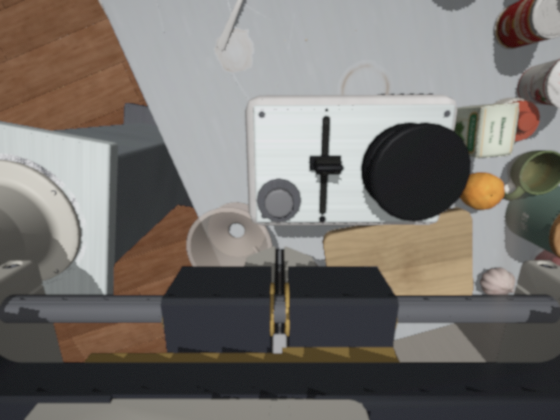

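```bash
python3 - <<'E'
from h import *
c1=np.load("w1.npy",allow_pickle=True).item(); c3=viewer.get_calibration("wrist")
im=cv2.imread("pics/w3.png")
cv2.imwrite("pics/w3c.png",cv2.resize(im[95:230,245:370],None,fx=4.4,fy=4.4,interpolation=2))
for c,pic,u,rs,lev in((c1,"w1",281,(135,250),(163.5,182.5)),(c3,"w3",325,(104,222),(155.8,174.2))):
    g=cv2.cvtColor(cv2.imread(f"pics/{pic}.png"),6)
    m=(g<110).astype(np.uint8)[rs[0]:rs[1],u-20:u+20]
    n,l,st,ce=cv2.connectedComponentsWithStats(m)
    for i in range(1,n):
        p=ce[i]+[u-20,rs[0]]
        if 4<st[i,4]<40: print(pic,"dot",p,((onz(c,*p,.195)[:2]-S0)@EY*1e3).round(2))
    print("edges",[((onz(c,u,r,z)[:2]-S0)@EY*1e3).round(2) for r,z in zip(lev,(.204,.23))])
E
```

```text
edges [np.float64(31.81), np.float64(19.96)]
w3 dot [321.96296296 218.77777778] -50.53
edges [np.float64(13.02), np.float64(1.31)]
```

View pics/w3c.png

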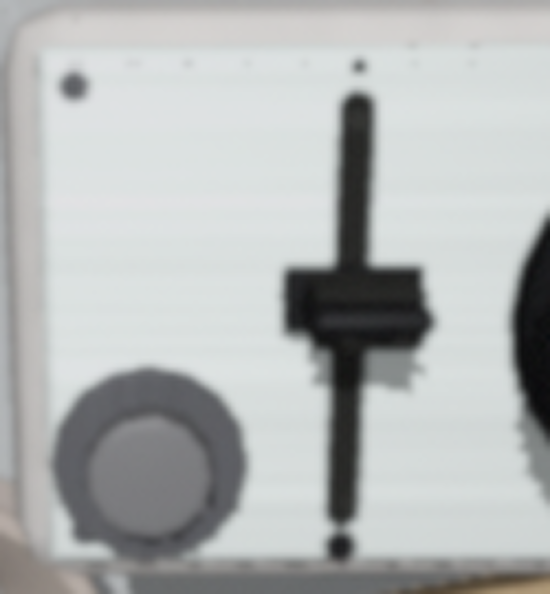

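By the image shift of 18.7 mm, the lever stands at about 30.7 mm, balanced on the crest before the third click. It needs a slight nudge onwards: pusher contact for the third click would be at y=17.5, so I'll stop just short of that.

```bash
python3 - <<'E'
from h import *
manip.move_pose(P(0,.034,.26),Q)
manip.servo_line(P(0,.034,.212),ori=Q,vel=.08)
b=fy(); log=[]
manip.servo_line(P(0,.026,.212),ori=Q,vel=.03)
for y in (.025,.024,.023,.022,.021,.020,.0195,.019):
    manip.servo_line(P(0,y,.212),ori=Q,vel=.03); a=loc()[1]
    log.append((y*1e3,round(float(a*1e3),1),round(float(fy()-b),1)))
    if a<.0190: break
print(log)
manip.servo_line(P(0,.030,.212),ori=Q,vel=.06)
manip.servo_line(P(0,.030,.25),ori=Q,vel=.1)
manip.move_pose(P(-.0413,-.0295,.33),Q)
c=viewer.get_calibration("wrist"); im=viewer.get_image("wrist")[:,:,::-1].copy()
cv2.imwrite("pics/w4.png",im); g=cv2.cvtColor(im,6)
n=[(r,int((g[r,305:345]<90).sum())) for r in range(130,215)]
rows=[r for r,k in n if k>14]; print(rows[0],rows[-1])
for r,z in((rows[0]-.3,.204),(rows[-1]+.3,.23)): print(((onz(c,325,r,z)[:2]-S0)@EY*1e3).round(2))
print(manip.current_clock())
E
```

```text
[(25.0, 25.0, 0.6), (24.0, 23.9, 0.4), (23.0, 22.9, 1.4), (22.0, 21.9, 0.5), (21.0, 20.9, 0.7), (20.0, 19.9, 1.3), (19.5, 19.5, -0.1), (19.0, 19.0, 1.0)]
162 179
6.86
-3.88
28.15
```

The lever is now at about 36.4 mm, the third click. Next I'll press the button, watching the force.

```bash
python3 - <<'E'
from h import *
X,Y=-.0413,-.0305
fz=lambda: np.mean([manip.current_force()[2] for _ in range(3)])
manip.servo_line(P(X,Y,.222),ori=Q,vel=.12); b=fz(); z=.213; log=[]
manip.servo_line(P(X,Y,z),ori=Q,vel=.05)
while z>.192:
    z-=.001; manip.servo_line(P(X,Y,z),ori=Q,vel=.03); f=fz()-b
    log.append((round(z*1e3),round(float(loc()[2]*1e3),1),round(float(f),1)))
    if f>13: break
manip.sleep(.15); print(log)
manip.servo_line(P(X,Y,.23),ori=Q,vel=.06)
manip.servo_line(P(X,Y,.33),ori=Q,vel=.15)
c=viewer.get_calibration("wrist"); im=viewer.get_image("wrist")[:,:,::-1].copy()
cv2.imwrite("pics/w5.png",im); g=cv2.cvtColor(im,6)
rows=[r for r in range(130,215) if (g[r,305:345]<90).sum()>14]
for r,zz in((rows[0]-.3,.204),(rows[-1]+.3,.23)): print(((onz(c,325,r,zz)[:2]-S0)@EY*1e3).round(2))
print(manip.current_clock())
E
```

```text
[(212, 212.1, 0.3), (211, 211.0, -0.2), (210, 209.9, -0.5), (209, 208.9, -0.4), (208, 208.1, 0.4), (207, 207.1, 2.1), (206, 206.1, 3.1), (205, 205.1, 3.8), (204, 204.1, 5.2), (203, 203.3, 6.3), (202, 203.1, 15.2)]
7.42
-4.2
33.9167
```

View pics/w5.png

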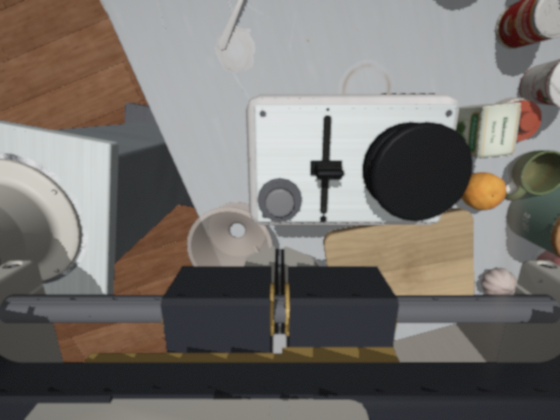

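The press bottomed out 5 mm below first contact, with a clear force rise. The picture shows the lever unmoved at (326,168), the button up again at (280,200), and the surrounding objects in view unmoved.

```bash
python3 -c "
from bench import manip
print(manip.hand_in())"
```

```text
the job is handed in; nothing more can be done
None
```

I slid the lever to the closed stop, pushed it out to the third click (about 36 mm by camera), pressed the start button fully in and let it come back up, and handed the job in at about 34 s; no verdict was returned.

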